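# Stirring paddle from the rinse tank to storage

## Task

Bring the stirring paddle out of the covered rinse tank: its blade hangs crosswise under the slot of the cover, so turn it in line with the slot to draw it out. Lean it on the drip rack, blade edge down in the pan and shaft in the V, and let go so that it rests there a moment; then take it again by the shaft and lay it flat in the empty place of the storage tray, the same way round as the paddle already there, and let go. Leave that paddle and the bottles and the beaker where they are.

Things in the scene. Friction and masses are not known exactly. Their poses are not given: they have to be found in the camera images.
- paddle_tang (a point): Centre of the flat drive tang at the top of the 180 mm steel stirring paddle that hangs in the tank, 158 mm up from its lower blade edge. z: along the shaft from blade to tang; x: flat normal of both tang and blade; y: across them (half a turn about z is no difference). Tang 44 mm tall, 24 wide (y), 10 thick (x). It stands up above the cover at the start; about 150 g in all
- paddle_shaft (a point): Point on the axis of the same paddle's round 10 mm shaft, 65 mm from the lower blade edge; same axes. The bare shaft runs from 25 to 130 mm; then a collar of 26 mm diameter at 130-136 mm, by which the paddle hangs on the cover astride the slot at the start; then the tang. The centre of mass is at 80 mm
- paddle_end (a point): Middle of the same paddle's lower blade edge (0 mm); same axes. The blade is 70 mm wide (y), 25 mm tall (z) and 4 mm thick (x), parallel to the tang. At the start it hangs inside the tank, turned 57 to 90 degrees from the slot
- tank_slot (a point): Centre of the slot in the grey cover of the fixed clear rinse tank, at the cover's top (142 mm above the worktop). Slot 82 mm long along this x, 14 mm wide along y; cover 150 x 150 mm, 6 mm thick, flat on top. The blade passes only in line with the slot, within about 8 degrees; the paddle must rise at least 131 mm to clear the cover
- drip_rack: Fixed steel drip rack: pan 136 x 120 mm with rim, x towards its stop lip (roughly to the robot's left), z up, origin on the worktop. The paddle leans in it at about 45 degrees in the x-z plane: lower blade edge on the pan floor, across it, against the stop lip or a little short of it; shaft in a wire V; tang up at the other end (smaller x)
- rack_foot (a point): Where the lower blade edge is to stand: on the pan floor at x = +75 mm of the rack, 4 mm above the worktop; same axes. The stop lip's inner face is 9 mm beyond at x = +84 mm and 16 mm high, so the edge may slide that far
- rack_vee (a point): Top of the wire at the bottom of the V, at (+2, 0, +65) mm of the rack; same axes. The V of 6 mm wire stands upright across x, 48 mm wide and 26 mm high, its legs 46 mm to either side. A shaft leaning at 45 degrees rests with its axis about 11 mm above this point
- storage_tray: Fixed grey storage tray with two places, 200 (x) x 180 (y) mm, origin under its middle, x roughly to the robot's left, z up. Across it run a shelf for the blades (x = +67 to +89 mm, top 40 mm high, then a back lip 50 mm high) and a saddle bar with a 90-degree V per shaft (x = -34 to -20 mm, teeth 50 mm high). Rims 12 mm high. Place y = +44 mm is empty, y = -44 mm taken
- free_place (a point): Where the point paddle_shaft belongs in the empty place: (+20, +44, +42) mm of the tray; same axes as the tray. The paddle lies level along x: blade flat on the shelf with its lower edge at x = +85 mm, shaft in the V, collar and tang beyond the saddle (smaller x)
- stored_paddle_shaft (a point): The same shaft point of the identical paddle that already lies in the tray's other place, at (+20, -44, +42) mm of the tray (leave it alone)
- bottle_red_cap: White bottle with red cap, 49 mm wide, 100 mm tall, origin under its middle (leave it alone)
- small_beaker: Small glass beaker, 53 x 59 x 61 mm, origin under its middle (leave it alone)
- amber_bottle: Small brown bottle, 40 mm wide, 82 mm tall, origin under its middle (leave it alone)
There are look-alikes about, which are no part of the job. What is shaped like the part that bears paddle_tang but black, brown or red is not meant.

How it is judged:
By the outcome, as a careful person would: the job done as asked, in the order asked, and still so for the second after the job is handed in, with the robot touching nothing.
It also fails if it takes over 69 s, if anything falls off the work surface, if the arm or the gripper's body presses on something with over 40 N, if the wrist force passes 120 N, or if a joint passes its speed limit or range.

## Robot

A 6-joint arm with a two-finger parallel gripper is mounted at the origin on a cart in front of the work surface, level with it; the furniture and walls round the work are solid. World frame = base frame: x ahead of the robot, y to its left, z up, the work surface at z = 0. Lengths are in m, angles in rad, forces in N, time in s.
With the tool pointing down it reaches from about 0.35 to 1 m from the base axis. Payload 7.1 kg.
Tool frame: the origin (TCP) lies midway between the tips of the shut fingers; the grasp point (between the pads) lies 19 mm behind it; z points along the fingers, y is the line along which they close (so a half turn about z gives the same grasp; the last joint's range is limited). The gripper opens to 85 mm and grips with 20 to 120 N. Pads are 22 mm wide; open, the fingers measure 114 mm over their backs; the gripper's body (76 mm by 85 mm) begins 54 mm behind the grasp point. The pads swing forward as they close: fully open they stand 13 mm farther back than shut.
Start: joints at [1.093, 0.423, 1.63, -0, 1.089, -0.019], TCP at [0.277, 0.56, 0.231] pointing down, gripper open.
Joint ranges: [-3, 3], [-0.9, 2.11], [0.09, 2.58], [-1.31, 4.45], [0.11, 2.69], [-2.54, 2.54]. Speed limits (rad/s): [2.39, 2.39, 3.01, 3.14, 3.14, 3.14].

## Interface

Orientations are given as a rotation vector (axis times angle).
In Python, from bench import robot gives the robot as it stands. Calls block until the motion is done:
- robot.goto(position, orientation): joint-space move of the TCP to a pose.
- robot.move_straight(position, orientation=None, speed=0.15): straight line of the TCP; orientation=None keeps the orientation; speed is the mean speed in m/s.
- robot.goto_joints(angles): joint-space move.
- robot.gripper_to(opening): finger opening in m; the grip force is fixed at half the most; returns when the fingers have stopped.
- robot.dwell(seconds).
- robot.solve_ik(position, orientation): joint angles nearest the present ones, or None.
- robot.observe(): the state.
- robot.get_image(name): name is "side" or "top" or "wrist"; returns (picture, depth): 420x560x3 uint8, red, green, blue; 420x560 float32, m along the optical axis (not along the pixel's ray), 0 where there is no reading.
- robot.camera_info(name): a dict with "fx", "fy", "cx", "cy" (pixels), "dist_coeffs" ([k1, k2, p1, p2, k3] as OpenCV has them; the pictures are not rectified), "R" (3x3) and "t" (3): a world point X has camera coordinates R X + t; the wrist camera has in their place "mount" (4x4, takes a point from camera to tool coordinates, whose origin is the TCP and whose axes are the flange's). Camera axes: x right, y down, z forward; pixel columns grow to the right and rows downward; lengths in m; the calibration is good to about 2 mm. A picture is of the moment at which its call begins: read the wrist's pose just before it. camera_info takes no time and is no camera call.
A pose or a line that the arm cannot do raises robot.MotionError and nothing moves.
- robot.job_done(): hands the job in; it is judged then, once.
The state is a dict: "time_s": time; "joints": joint angles; "joint_velocities": joint speeds; "effort": joint torques, N m; "tool_pos": TCP position; "tool_rot": TCP orientation; "force": force on the tool from outside, world axes, zero at the start; "moment": the same for the moment, N m; "gripper_width": finger opening in m; "grasp_force": force on a finger pad.
Only numpy, scipy, OpenCV 4.12 (cv2) and the standard library are available. Lean on these libraries where they do the work, as an engineer would, in place of code of your own. Each camera call takes 0.05 s, during which the arm holds its last target. There are 200 camera calls.

## Working session

There is one attempt and no reset: what is moved stays moved. The work goes in short steps, each a Python script; the robot and the scene stay as the last script left them, time stands still between calls to the robot, and variables do not carry over. Pictures are saved under pics/ and viewed, at most 11 in all, crops included, and the job is handed in when it is done.

```bash
ls; mkdir -p pics
cat > h.py <<'E'
import numpy as np, cv2
from scipy.spatial.transform import Rotation as Rn
from bench import robot
def snap(name,tag):
    st=robot.observe(); im,d=robot.get_image(name); ci=robot.camera_info(name)
    if name=="wrist":
        T=np.eye(4);T[:3,:3]=Rn.from_rotvec(st["tool_rot"]).as_matrix();T[:3,3]=st["tool_pos"]
        M=T@np.array(ci["mount"])
    else:
        R=np.array(ci["R"]);M=np.eye(4);M[:3,:3]=R.T;M[:3,3]=-R.T@np.array(ci["t"])
    K=np.array([[ci["fx"],0,ci["cx"]],[0,ci["fy"],ci["cy"]],[0,0,1.]])
    np.savez(f"pics/{tag}.npz",im=im,d=d,M=M,K=K,D=np.array(ci["dist_coeffs"]))
    cv2.imwrite(f"pics/{tag}.png",cv2.cvtColor(im,cv2.COLOR_RGB2BGR))
class V:
    def __init__(s,tag):
        z=np.load(f"pics/{tag}.npz"); s.__dict__.update({k:z[k] for k in z.files})
    def ray(s,u,v):
        return np.r_[cv2.undistortPoints(np.array([[[u,v]]],float),s.K,s.D)[0,0],1]
    def atz(s,u,v,z):   # pixel ray at world height z
        r=s.M[:3,:3]@s.ray(u,v); o=s.M[:3,3]; return o+r*(z-o[2])/r[2]
    def dep(s,u,v):
        w=s.d[int(v)-1:int(v)+2,int(u)-1:int(u)+2]; w=w[w>0]
        return s.M[:3,3]+s.M[:3,:3]@(s.ray(u,v)*np.median(w)) if w.size else None
    def proj(s,X):
        W=np.linalg.inv(s.M); p,_=cv2.projectPoints(np.array(X,float).reshape(-1,1,3),cv2.Rodrigues(W[:3,:3])[0],W[:3,3],s.K,s.D); return p[:,0]
    def cloud(s):
        v,u=np.mgrid[:420,:560]; n=cv2.undistortPoints(np.stack([u,v],-1).reshape(-1,1,2).astype(float),s.K,s.D)[:,0]
        d=s.d.reshape(-1,1); P=np.c_[n,np.ones(len(n))]*d; P=P@s.M[:3,:3].T+s.M[:3,3]; P[d[:,0]<=0]=np.nan
        return P.reshape(420,560,3)
E
python3 - <<'E'
from h import *
snap("top","top0");snap("side","side0")
for t in("top0","side0"):
    v=V(t);print(v.M.round(3),v.K.round(0).tolist())
a=cv2.imread("pics/top0.png");cv2.imwrite("pics/top0b.png",cv2.resize(a,(800,600)))
E
```

```text
pics
[[ 0.023 -0.996  0.088  0.388]
 [-1.    -0.022  0.009  0.076]
 [-0.007 -0.088 -0.996  1.388]
 [ 0.     0.     0.     1.   ]] [[426.0, 0.0, 283.0], [0.0, 426.0, 208.0], [0.0, 0.0, 1.0]]
[[-0.999  0.03  -0.032  0.55 ]
 [ 0.041  0.421 -0.906  0.973]
 [-0.013 -0.907 -0.422  0.54 ]
 [ 0.     0.     0.     1.   ]] [[381.0, 0.0, 274.0], [0.0, 381.0, 212.0], [0.0, 0.0, 1.0]]
```

View pics/top0b.png

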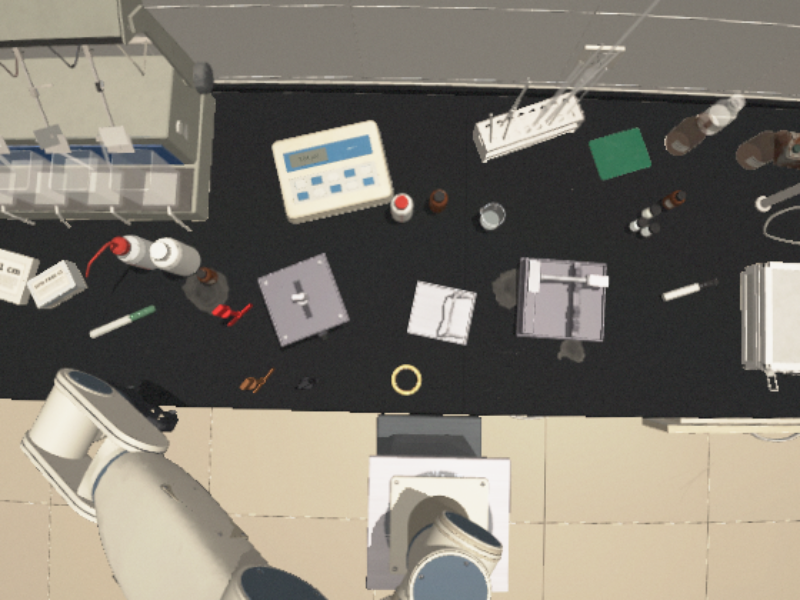

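View pics/side0.png

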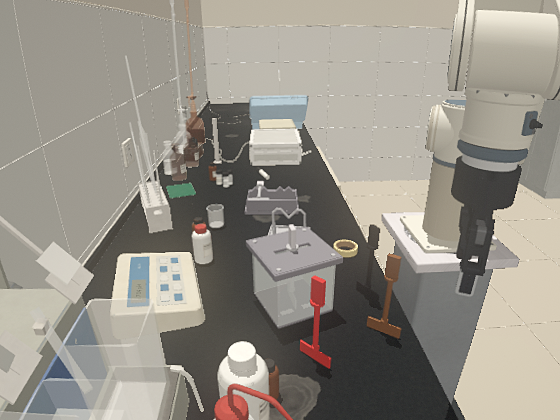

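The top view (800x600) shows the tank at (303,299), the rack at (442,313) and the tray at (562,299). The stored paddle lies on the tray's far side, blade to the left. Next I take rough positions and wrist views.

Run:
```python
from h import *
v=V("top0"); s=0.7
for n,u,w,z in[("tank",303,299,.142),("rack",442,313,.0),("tray",562,299,.04),("tang",298,297,.18),("red",401,203,.1),("amber",438,199,.08),("beak",491,215,.06)]:
    print(n,v.atz(u*s,w*s,z).round(3),v.dep(u*s,w*s))
print(np.array(robot.camera_info("wrist")["mount"]).round(3), robot.camera_info("wrist")["fx"])
print(Rn.from_rotvec(robot.observe()["tool_rot"]).as_matrix().round(2))
# cover orientation by cloud
P=v.cloud(); m=(abs(P[...,2]-.142)<.008)&(np.hypot(P[...,0]-.45,P[...,1]-.3)<.2)
pts=P[m][:,:2].astype(np.float32); print(len(pts),cv2.minAreaRect(pts))
for yaw in np.arange(-180,181,30):
    R=Rn.from_euler('z',yaw,degrees=True)*Rn.from_euler('x',180,degrees=True)
    print(yaw,[robot.solve_ik(p,R.as_rotvec()) is not None for p in([.40,.3,.4],[.4,.0,.35],[.4,-.25,.35])])
```

```text
tank [0.49  0.296 0.142] [0.48794947 0.29098509 0.16807653]
rack [0.477 0.001 0.   ] [0.47642771 0.00150554 0.00510488]
tray [ 0.511 -0.264  0.04 ] [ 0.5146265  -0.27319284  0.00423756]
tang [0.491 0.299 0.18 ] [0.48975122 0.29689007 0.19194306]
red [0.706 0.099 0.1  ] [0.70640266 0.09909934 0.09865848]
amber [0.722 0.019 0.08 ] [0.72140752 0.01858276 0.08138175]
beak [ 0.693 -0.101  0.06 ] [ 7.07120398e-01 -1.08741281e-01  2.25369746e-05]
[[ 0.    -0.954 -0.3    0.077]
 [ 1.    -0.     0.001  0.001]
 [-0.001 -0.3    0.954 -0.143]
 [ 0.     0.     0.     1.   ]] 325.1404937171085
[[-0.9   0.44 -0.  ]
 [ 0.44  0.9  -0.  ]
 [ 0.   -0.   -1.  ]]
2472 ((0.4252585768699646, 0.3235875368118286), (0.2532798945903778, 0.24780943989753723), 22.763071060180664)
-180 [True, True, True]
-150 [True, True, False]
-120 [True, False, False]
-90 [True, False, False]
-60 [False, False, True]
-30 [False, True, True]
0 [True, True, True]
30 [True, True, True]
60 [True, True, True]
90 [True, True, True]
120 [True, True, True]
150 [True, True, True]
180 [True, True, True]
```

Run:
```python
from h import *
R=(Rn.from_euler('z',180,degrees=True)*Rn.from_euler('x',180,degrees=True)).as_rotvec()
for n,p in[("tray",[.50,-.26,.28]),("rack",[.475,0,.26]),("tank",[.485,.29,.35])]:
    robot.goto(p,R); snap("wrist",n)
    print(robot.observe()["time_s"])
a=[cv2.imread(f"pics/{n}.png") for n in("tray","rack","tank")]
for n,i in zip(("tray","rack","tank"),a): cv2.imwrite(f"pics/{n}_b.png",cv2.resize(i,(800,600),interpolation=cv2.INTER_CUBIC))
```

```text
3.1417
4.2167
5.4333
```

View pics/tank_b.png

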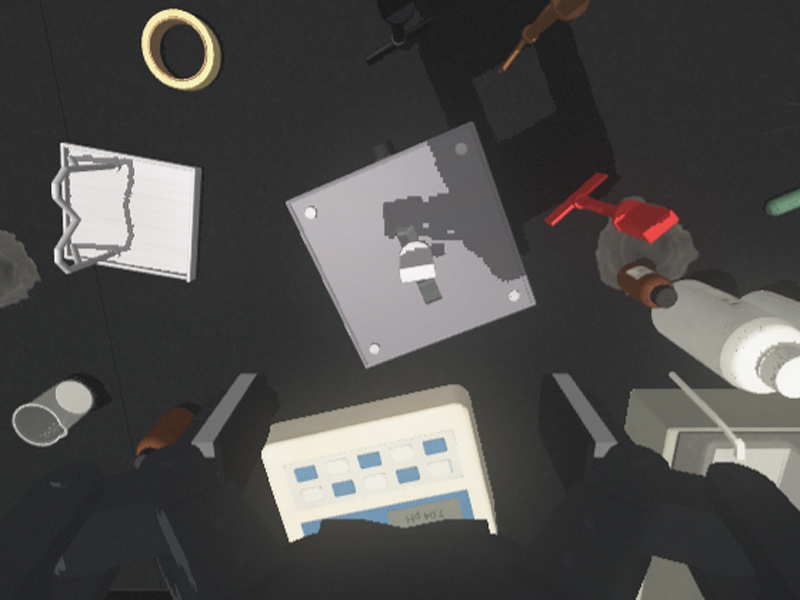

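View pics/rack_b.png

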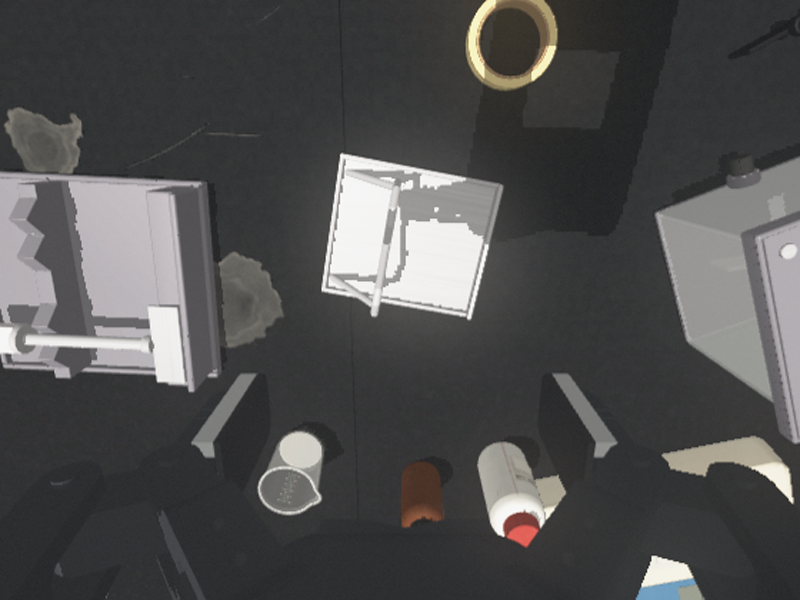

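View pics/tray_b.png

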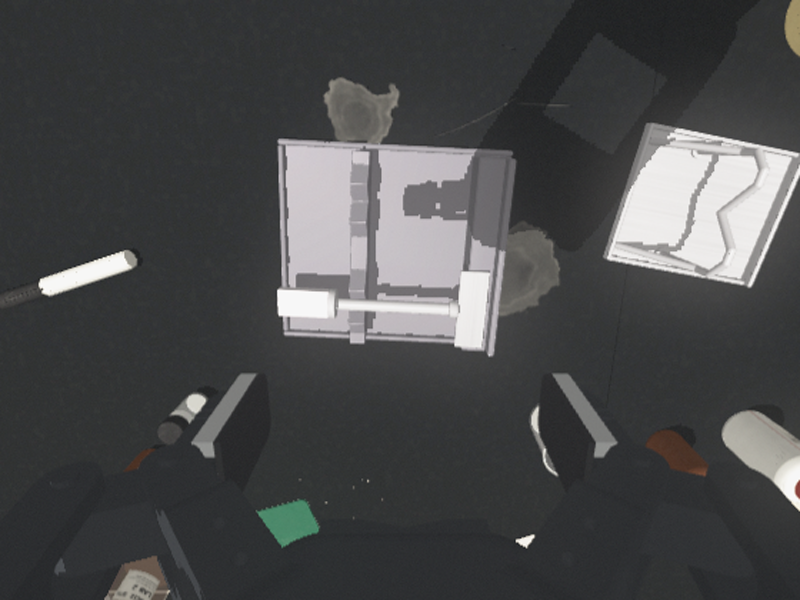

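Run:
```python
from h import *
def crop(n,x,y,s):
    i=cv2.imread(f"pics/{n}.png"); w,h=int(400/s),int(300/s)
    c=cv2.resize(i[y:y+h,x:x+w],(400,300),interpolation=cv2.INTER_CUBIC)
    return c
a=np.vstack([np.hstack([crop("tank",252,150,5),crop("rack",220,100,2.9)]),np.hstack([crop("tray",420,80,2.9),crop("tray",188,92,2.0)])])
cv2.imwrite("pics/comp.png",a)
def rect(n,z,c,r,tol=.004):
    P=V(n).cloud(); m=(abs(P[...,2]-z)<tol)&(np.hypot(P[...,0]-c[0],P[...,1]-c[1])<r)
    q=P[m]; print(n,z,len(q),q.mean(0).round(4),cv2.minAreaRect(q[:,:2].astype(np.float32)));return q
rect("tank",.142,(.485,.29),.125)
rect("tank",.192,(.485,.29),.05,.006)
rect("rack",.004,(.475,.01),.12,.003)
rect("rack",.085,(.475,.01),.08,.008)
rect("rack",.015,(.475,.01),.12,.003)
rect("tray",.04,(.51,-.264),.15,.003)
rect("tray",.05,(.51,-.264),.15,.003)
rect("tray",.012,(.51,-.264),.15,.003)
```

```text
tank 0.142 16857 [0.4843 0.2977 0.1421] ((0.48970916867256165, 0.2975946366786957), (0.14986905455589294, 0.15016096830368042), 22.384212493896484)
tank 0.192 274 [0.4899 0.2983 0.1918] ((0.4904589056968689, 0.2982944846153259), (0.010172659531235695, 0.023944629356265068), 9.64968490600586)
rack 0.004 10882 [0.4728 0.0093 0.0036] ((0.4751993417739868, 0.010829374194145203), (0.2369263619184494, 0.23840615153312683), 38.89556884765625)
rack 0.085 426 [ 0.4698 -0.0129  0.0862] ((0.4733174741268158, -0.013604030013084412), (0.005967278499156237, 0.09639811515808105), 79.30709838867188)
rack 0.015 401 [0.4836 0.0568 0.0155] ((0.47764065861701965, 0.005043022334575653), (0.1337651014328003, 0.11948583275079727), 79.33016204833984)
tray 0.04 2350 [ 0.496  -0.213   0.0402] ((0.513157308101654, -0.272646427154541), (0.18367920815944672, 0.16746222972869873), 87.13134765625)
tray 0.05 1489 [ 0.5271 -0.2454  0.0489] ((0.5134583711624146, -0.26975229382514954), (0.18926528096199036, 0.16673259437084198), 87.16199493408203)
tray 0.012 1636 [ 0.4895 -0.2977  0.0116] ((0.5136468410491943, -0.2705785930156708), (0.19942790269851685, 0.17999041080474854), 87.16859436035156)
```

View pics/comp.png

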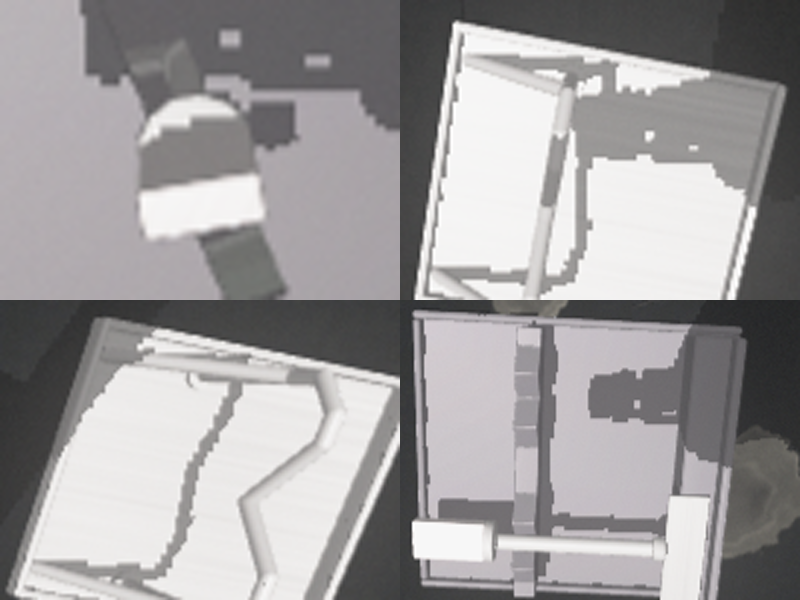

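The composite and the depth data agree with the given sizes: cover 150x150 at 22.4°, tang 10x24 at 9.65°, tray 199x180 at 87.2°, and V and pan at 79.3°. Next I check reach for the whole chain.

```bash
cat > plan.py <<'E'
from h import *
def rotz(a): return Rn.from_euler('z',a,degrees=True).as_matrix()
SLOT=np.array([.4897,.2976,.142]); TANG=np.array([.4905,.2983]); A_SLOT=22.4; A_P=9.65
RK=np.array([.4735,-.0152,0]); RRK=rotz(79.33)
TR=np.array([.5136,-.2706,0]); RTR=rotz(87.17)
def rk(x,y,z): return RK+RRK@np.array([x,y,z])/1000
def tr(x,y,z): return TR+RTR@np.array([x,y,z])/1000
# tang grasp: tool in paddle frame
def Gt(s,d=.143): # tool z=-pz, tool y=s*px ; x=y x z
    y=np.array([s,0,0]);z=np.array([0,0,-1.]); return np.c_[np.cross(y,z),y,z],np.array([0,0,d])
def pose(Rp,o,G): return o+Rp@G[1], Rn.from_matrix(Rp@G[0]).as_rotvec()
def Rhang(a): return rotz(a)
def lean(deg,flip=1): # paddle in rack frame: z=(-c,0,s), x = up normal (s,0,c)
    c,s=np.cos(np.radians(deg)),np.sin(np.radians(deg))
    z=np.array([-c,0,s]);x=np.array([s,0,c])*flip; return RRK@np.c_[x,np.cross(z,x),z]
# shaft grasp: tool tilted: tool z in (px,pz) plane. beta = angle of tool from perpendicular to shaft
def Gs(s,beta,d=.067):
    b=np.radians(beta); z=np.array([-np.cos(b),0,-np.sin(b)]); y=np.array([0,s,0.])
    R=np.c_[np.cross(y,z),y,z]; return R,np.array([0,0,d])+z*.019
FLAT=np.array([[0,0,-1.],[0,1,0],[1,0,0]])  # paddle z=-x_tray, x=up
E
python3 - <<'E'
from plan import *
f=lambda p:(lambda q:None if q is None else np.round(q,2).tolist())(robot.solve_ik(*p))
EDGE=np.r_[TANG,.012]
print(np.linalg.det(RTR@FLAT))
for s in(1,-1):
  print("s",s,"grasp",f(pose(Rhang(A_P),EDGE,Gt(s))),"hi",f(pose(Rhang(A_P),EDGE+[0,0,.1],Gt(s))))
  for a in(A_SLOT-90,A_SLOT+90):
    print(" rot",a,f(pose(Rhang(a),np.r_[SLOT[:2],.02],Gt(s))),"up",f(pose(Rhang(a),np.r_[SLOT[:2],.165],Gt(s))))
  print("lean", f(pose(lean(44),rk(75,0,7),Gt(s))), "hi",f(pose(lean(44),rk(75,0,87),Gt(s))))
for s in(1,-1):
  for b in(0,15,25,35,45):
    print("shaft",s,b,f(pose(lean(44),rk(78,0,6),Gs(s,b))), f(pose(RTR@FLAT,tr(85,44,42),Gs(s,b))),f(pose(RTR@FLAT,tr(85,44,122),Gs(s,b))))
E
```

```text
1.0
s 1 grasp [0.53, 0.45, 1.8, -0.0, 0.89, 0.36] hi [0.53, 0.32, 1.72, -0.0, 1.1, 0.36]
 rot -67.6 [0.53, 0.44, 1.8, -0.0, 0.91, 1.71] up [0.53, 0.27, 1.67, -0.0, 1.2, 1.71]
 rot 112.4 [0.53, 0.44, 1.8, 0.0, 0.91, -1.44] up [0.53, 0.27, 1.67, 0.0, 1.2, -1.44]
lean None hi [-0.56, 0.46, 1.99, 0.8, 1.2, -2.45]
s -1 grasp None hi None
 rot -67.6 [0.53, 0.44, 1.8, -0.0, 0.91, -1.44] up [0.53, 0.27, 1.67, 0.0, 1.2, -1.44]
 rot 112.4 [0.53, 0.44, 1.8, -0.0, 0.91, 1.71] up [0.53, 0.27, 1.67, -0.0, 1.2, 1.71]
lean [-0.56, 0.61, 2.01, 0.86, 1.08, 0.56] hi [-0.56, 0.46, 1.99, 0.8, 1.2, 0.69]
shaft 1 0 [0.36, 0.77, 1.88, -0.73, 1.09, -2.05] None None
shaft 1 15 [0.26, 0.66, 1.95, -0.61, 0.87, -2.21] [-0.63, 0.67, 1.85, 0.31, 0.79, 2.33] [-0.63, 0.53, 1.84, 0.27, 0.93, 2.38]
shaft 1 25 [0.18, 0.61, 1.99, -0.48, 0.73, -2.38] [-0.69, 0.72, 1.79, 0.43, 0.95, 2.19] [-0.69, 0.59, 1.79, 0.4, 1.07, 2.25]
shaft 1 35 None [-0.75, 0.78, 1.73, 0.51, 1.11, 2.1] [-0.75, 0.66, 1.73, 0.49, 1.22, 2.17]
shaft 1 45 None [-0.79, 0.86, 1.67, 0.58, 1.27, 2.04] [-0.79, 0.73, 1.68, 0.56, 1.37, 2.1]
shaft -1 0 [0.36, 0.77, 1.88, -0.73, 1.09, 1.09] [-0.51, 0.62, 1.93, -0.0, 0.59, -0.46] [-0.51, 0.48, 1.91, -0.0, 0.75, -0.46]
shaft -1 15 [0.26, 0.66, 1.95, -0.61, 0.87, 0.93] [-0.63, 0.67, 1.85, 0.31, 0.79, -0.82] [-0.63, 0.53, 1.84, 0.27, 0.93, -0.76]
shaft -1 25 [0.18, 0.61, 1.99, -0.48, 0.73, 0.76] [-0.69, 0.72, 1.79, 0.43, 0.95, -0.95] [-0.69, 0.59, 1.79, 0.4, 1.07, -0.89]
shaft -1 35 [0.09, 0.57, 2.02, -0.27, 0.61, 0.5] [-0.75, 0.78, 1.73, 0.51, 1.11, -1.04] [-0.75, 0.66, 1.73, 0.49, 1.22, -0.98]
shaft -1 45 [-0.01, 0.56, 2.05, 0.03, 0.53, 0.15] [-0.79, 0.86, 1.67, 0.58, 1.27, -1.11] [-0.79, 0.73, 1.68, 0.56, 1.37, -1.04]
```

Run:
```python
from plan import *
EDGE=np.r_[TANG,.012]; G=Gt(1)
robot.gripper_to(.05)
robot.goto(*pose(Rhang(A_P),EDGE+[0,0,.07],G))
robot.move_straight(*pose(Rhang(A_P),EDGE,G))
robot.gripper_to(.0)
o=robot.observe();print(o["time_s"],o["gripper_width"],o["grasp_force"],o["force"])
robot.move_straight(*pose(Rhang(A_P),EDGE+[0,0,.012],G),speed=.06)
a=A_SLOT-90
E2=np.r_[SLOT[:2],.024]
robot.goto(*pose(Rhang(a),E2,G))
o=robot.observe();print(o["time_s"],o["gripper_width"],o["force"],np.array(o["tool_pos"]).round(4))
robot.move_straight(*pose(Rhang(a),E2+[0,0,.05],G),speed=.08)
o=robot.observe();print(o["force"],o["moment"])
robot.move_straight(*pose(Rhang(a),E2+[0,0,.09],G),speed=.08)
o=robot.observe();print(o["force"],o["moment"])
snap("side","s1"); snap("wrist","w1")
print(o["time_s"])
i=np.hstack([cv2.imread("pics/s1.png")[150:350,180:400],cv2.imread("pics/w1.png")[100:300,180:400]])
cv2.imwrite("pics/c1.png",cv2.resize(i,None,fx=1.8,fy=1.8))
```

```text
8.2083 0.009178230675951204 58.57045233249664 [-1.09754678 -0.7301692   6.60303977]
9.7833 0.00911370967995081 [ 0.5124491  -0.23729711 -1.15010646] [0.4896 0.2975 0.1668]
[ 0.00234316  0.8758032  -1.67809474] [-0.00057449 -0.01271283 -0.02509357]
[ 0.51672419 -0.87072837 -2.05274965] [ 0.01578397  0.02735546 -0.00051216]
11.2083
```

View pics/c1.png

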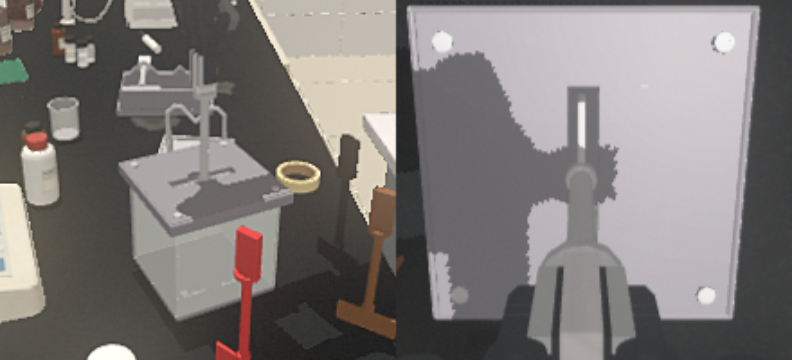

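The blade shows centred in the slot and in line with it (right half, about (582,120)). I draw it out and lean it on the rack.

Run:
```python
from plan import *
G=Gt(1); a=A_SLOT-90; E2=np.r_[SLOT[:2],.024]
robot.move_straight(*pose(Rhang(a),E2+[0,0,.15],G),speed=.08)
o=robot.observe();print(o["time_s"],o["force"],o["moment"])
robot.move_straight(*pose(Rhang(a),np.array([.46,.08,.18]),G),speed=.25)
L=lean(44,-1)
robot.goto(*pose(L,rk(75,0,70),G))
snap("side","s2"); o=robot.observe();print(o["time_s"],o["force"])
robot.move_straight(*pose(L,rk(75,0,20),G),speed=.1)
snap("side","s3")
print(robot.observe()["time_s"])
# where is the edge: stereo check in the side view: predicted projections
v=V("s3"); print(v.proj([rk(75,-35,20),rk(75,35,20),rk(2,0,90.5),rk(2,-24,91),rk(2,24,91)]).round(0).tolist())
cv2.imwrite("pics/c3.png",cv2.resize(cv2.imread("pics/s3.png")[140:290,200:400],None,fx=4,fy=4,interpolation=cv2.INTER_CUBIC))
```

```text
12.2083 [-0.21710043  0.71534361 -1.40138165] [ 0.00981231  0.04198677 -0.03256943]
14.175 [-0.59238617  0.29990974 -2.03151399]
14.875
[[273.0, 242.0], [298.0, 243.0], [288.0, 208.0], [280.0, 208.0], [297.0, 209.0]]
```

View pics/c3.png

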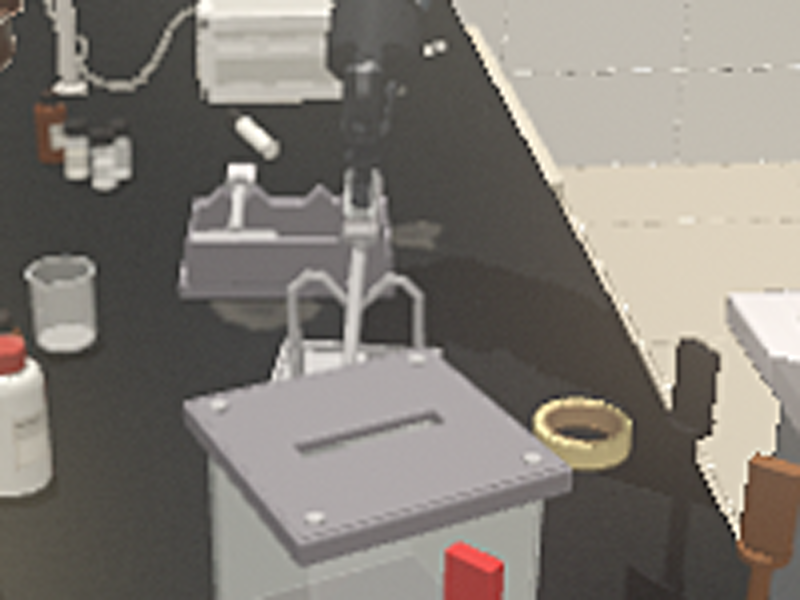

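The shaft sits centred over the V, at about (357,300). I lower it, release and back off.

Run:
```python
from plan import *
G=Gt(1); L=lean(44,-1)
for z in(10,7.5,6,5):
    robot.move_straight(*pose(L,rk(75,0,z),G),speed=.04)
    o=robot.observe();print(z,np.round(o["force"],1),o["time_s"])
    if o["force"][2]>3: break
robot.gripper_to(.03)
p,r=pose(L,rk(75,0,z),G)
robot.move_straight(p+L[:,2]*.07,r,speed=.15)
robot.dwell(.5)
# viewing pose above/left for wrist camera = pre-grasp pose, raised
S=Gs(-1,25,.067); q,rs=pose(lean(44),rk(78,0,6),S); tz=Rn.from_rotvec(rs).as_matrix()[:,2]
robot.move_straight(p+L[:,2]*.07+[0,0,.12],r,speed=.25)
robot.goto(q-tz*.15,rs)
snap("wrist","w4"); print(robot.observe()["time_s"])
v=V("w4"); print([v.proj(rk(*x)).round(0)[0].tolist() for x in[(78,0,6),(2,0,76),(78-47,0,6+46)]])
cv2.imwrite("pics/w4b.png",cv2.resize(cv2.imread("pics/w4.png"),(800,600)))
```

```text
10 [ 1.1  0.6 -1.8] 15.275
7.5 [-0.  -0.5 -2.1] 15.525
6 [ 0.5 -0.1 -0.2] 15.775
5 [-1.  -2.6  4.2] 16.025
19.275
[[284.0, 120.0], [284.0, 235.0], [284.0, 192.0]]
```

View pics/w4b.png

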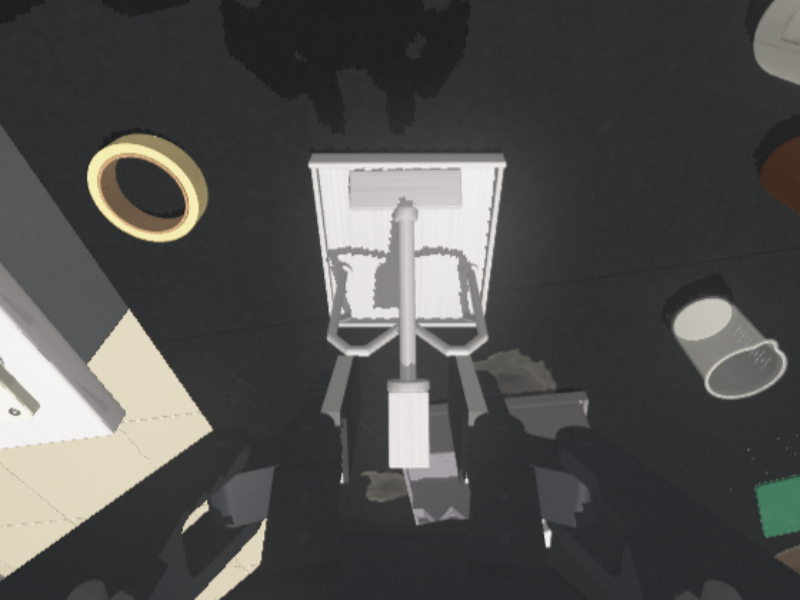

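The paddle rests well in the rack, blade across the pan at row 170 and shaft in the V at column 405. I measure its angle from the depth data, then take it by the shaft.

Run:
```python
from plan import *
v=V("w4"); P=((v.cloud().reshape(-1,3)-RK)@RRK)*1000
e=(v.atz(283.5,118.5,.006)-RK)@RRK*1000
m=(P[:,0]>8)&(P[:,0]<52)&(abs(P[:,1])<12)&(P[:,2]>22)
q=P[m]; c=q.mean(0); d=np.linalg.svd(q-c,full_matrices=False)[2][0]; d*=np.sign(d[2])
ang=np.degrees(np.arctan2(d[2],-d[0]))
print(e.round(1),len(q),c.round(1),d.round(3),ang)
assert 40<ang<50 and abs(d[1])<.06
x0=e[0]; y0=c[1]
L=lean(ang); S=Gs(-1,20,.067)
p,r=pose(L,rk(x0,y0,6),S)
tz=Rn.from_rotvec(r).as_matrix()[:,2]
robot.gripper_to(.04)
robot.goto(p-tz*.10,r)
robot.move_straight(p,r,speed=.12)
robot.gripper_to(0)
o=robot.observe();print(o["time_s"],o["gripper_width"],o["grasp_force"],np.round(o["force"],1))
robot.move_straight(p+[0,0,.12],r,speed=.12)
o=robot.observe();print(o["time_s"],o["gripper_width"],np.round(o["force"],1))
robot.goto(*pose(RTR@FLAT,tr(85,44,122),S))
snap("side","s5");snap("wrist","w5"); o=robot.observe();print(o["time_s"],o["gripper_width"])
i=[cv2.resize(cv2.imread("pics/s5.png")[130:280,210:350],(400,428),interpolation=cv2.INTER_CUBIC),cv2.resize(cv2.imread("pics/w5.png"),(400,300))]
c=np.zeros((428,800,3),np.uint8);c[:,:400]=i[0];c[:300,400:]=i[1];cv2.imwrite("pics/c5.png",c)
# held paddle measured in tray frame
w=V("w5");Q=((w.cloud().reshape(-1,3)-TR)@RTR)*1000
b=Q[(Q[:,0]>55)&(Q[:,0]<100)&(abs(Q[:,1]-44)<45)&(Q[:,2]>95)&(Q[:,2]<150)]
print("blade",len(b),b.min(0).round(1),b.max(0).round(1),np.linalg.lstsq(np.c_[b[:,:2],np.ones(len(b))],b[:,2],rcond=None)[0].round(3))
print(cv2.minAreaRect(b[:,:2].astype(np.float32)))
k=Q[(Q[:,0]>30)&(Q[:,0]<55)&(abs(Q[:,1]-44)<12)&(Q[:,2]>95)&(Q[:,2]<150)]
if len(k)>20: print("shaft",k.mean(0).round(1),np.linalg.svd(k-k.mean(0),full_matrices=False)[2][0].round(3))
```

```text
[79.   0.5  6. ] 774 [29.4 -0.1 55.5] [-0.737 -0.01   0.676] 42.55730298373318
21.2333 0.00749432983529295 58.548715710639954 [-0.3  1.5  4.6]
22.3833 0.008278084533383733 [-0.3  0.9 -1.4]
23.8333 0.007476221099841956
blade 9219 [ 55.    9.5 117.7] [ 86.7  79.4 128.5] [-4.50000e-02 -7.00000e-03  1.25491e+02]
((70.79185485839844, 44.29380416870117), (31.627365112304688, 69.82048797607422), 0.6600478291511536)
shaft [ 40.2  44.1 122.6] [-0.992 -0.019 -0.123]
```

View pics/c5.png

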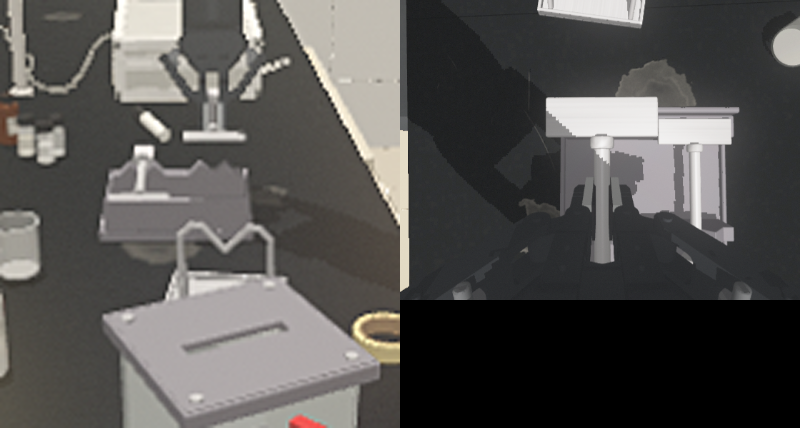

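The paddle is held level within a few degrees, blade leading over the free place. I refine the tilt and offset, then lower it.

Run:
```python
from plan import *
w=V("w5");Q=((w.cloud().reshape(-1,3)-TR)@RTR)*1000
b=Q[(Q[:,0]>66)&(Q[:,0]<82)&(abs(Q[:,1]-44)<32)&(abs(Q[:,1]-44)>9)&(Q[:,2]>112)&(Q[:,2]<132)]
cf=np.linalg.lstsq(np.c_[b[:,:2]-[75,44],np.ones(len(b))],b[:,2],rcond=None)[0]
f=Q[(Q[:,0]>70)&(Q[:,0]<100)&(abs(Q[:,1]-44)<32)&(Q[:,2]>112)]
xe=np.mean([np.percentile(f[abs(f[:,1]-y)<2,0],99) for y in range(15,75,6)])
print(cf.round(3),xe)
tilt=np.degrees(np.arctan(cf[0])); tilt=np.clip(tilt,-5,5)
S=Gs(-1,20,.067)
# rotate paddle about its y so that blade end comes up by -tilt: paddle z=-x_tray ; x slope cf0 -> 0
Ry=Rn.from_euler('y',tilt,degrees=True).as_matrix()   # +y turn lowers +x end: tilt<0 raises it
RF=RTR@Ry@FLAT
dx=85-xe
def P(z): # grasp point (67 mm up) at tray (18+dx,44,z)
    return tr(18+dx,44,z)+RF@(S[1]-[0,0,.067]), Rn.from_matrix(RF@S[0]).as_rotvec()
robot.goto(*P(122)); robot.move_straight(*P(60),speed=.12)
for z in(50,46,44,43,42,41,40,39):
    robot.move_straight(*P(z),speed=.05)
    o=robot.observe();print(z,np.round(o["force"],1),np.round(o["moment"],2))
    if o["force"][2]>4: break
print(o["time_s"])
robot.gripper_to(.04)
p,r=P(z); tz=Rn.from_rotvec(r).as_matrix()[:,2]
robot.move_straight(p-tz*.12,r,speed=.12)
R=(Rn.from_euler('z',180,degrees=True)*Rn.from_euler('x',180,degrees=True)).as_rotvec()
robot.goto([.50,-.26,.28],R); snap("wrist","w6"); print(robot.observe()["time_s"])
Q=((V("w6").cloud().reshape(-1,3)-TR)@RTR)*1000
for y in(44,-44):
    m=lambda x0,x1,h:Q[(Q[:,0]>x0)&(Q[:,0]<x1)&(abs(Q[:,1]-y)<h)&(Q[:,2]>40)]
    print(y,"blade",cv2.minAreaRect(m(58,86,40)[:,:2].astype(np.float32)),m(64,82,30)[:,2].mean(),"tang",m(-92,-52,14).mean(0).round(1),"shaft",m(0,50,8).mean(0).round(1))
cv2.imwrite("pics/w6b.png",cv2.resize(cv2.imread("pics/w6.png"),(800,600)))
```

```text
[-1.00000e-03 -7.00000e-03  1.21748e+02] 86.10692653797378
50 [ 0.1  0.8 -1.6] [-0.18 -0.02  0.02]
46 [-0.3  0.  -1.4] [-0.25 -0.    0.03]
44 [0.2 0.3 3.4] [0.06 0.15 0.03]
43 [-3.  -0.9 14.1] [0.52 0.55 0.15]
25.85
28.5833
44 blade ((72.00074768066406, 43.76738739013672), (78.93872833251953, 27.934175491333008), 89.88430786132812) 276.04556406181064 tang [-72.4  44.3  46.9] shaft [24.9 44.4 50.3]
-44 blade ((72.20100402832031, -43.32328796386719), (27.498804092407227, 78.34244537353516), 0.0165757667273283) 44.15520714266605 tang [-72.  -42.6  46.7] shaft [ 24.9 -42.8  45.8]
```

View pics/w6b.png

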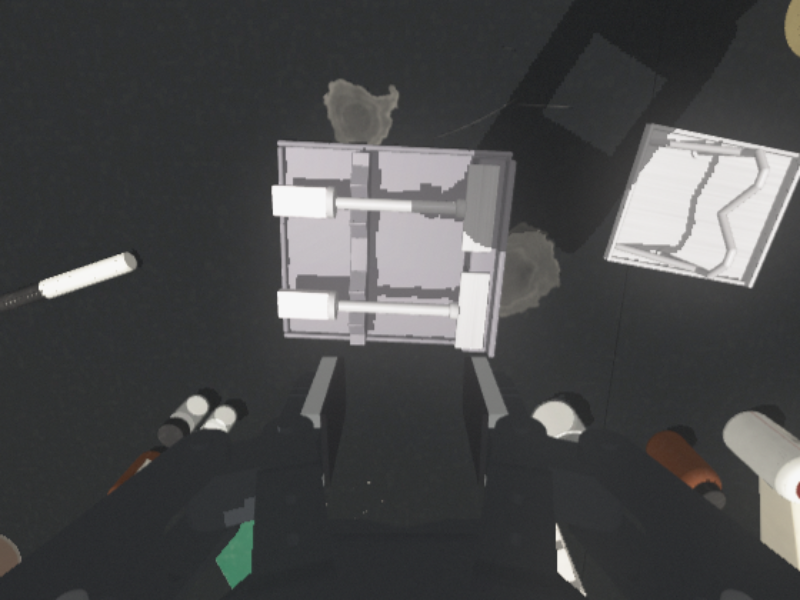

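Both paddles lie side by side, blades on the shelf and shafts in the Vs. The new one matches the stored one in position and height within about 1 mm (blade at (482,205), tang at (302,201)).

```bash
python3 -c "
from bench import robot
print(robot.job_done())"
```

```text
the job is handed in; nothing more can be done
None
```

The paddle was drawn out of the tank, leaned and released on the drip rack, then laid flat in the empty tray place the same way round as the stored one; I handed the job in at about 29 s.

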